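# Put the small things away in the push-latch drawer

## Task

Press the handle-less front of the low white drawer unit so that its push-push latch lets go, pull the drawer out, and put every one of these that is on the worktop into it: spice jar, tea tin, ramekin, coffee tamper, kitchen timer. Then push the drawer fully home until the latch holds it, and make sure that it has stayed shut and not sprung open again. Leave the mug, the tumbler and the pepper mill where they are.

Things in the scene. Friction and masses are not known exactly. Their poses are not given: they have to be found in the camera images.
- drawer (a joint): drawer travel in m on a push-push latch: 0 shut and latched, positive out (up to 0.185), negative pressed in past shut (firm stop at -0.0125). Pressed to the stop and let go, a shut drawer springs out to 0.040-0.055 and an open one returns to 0 and stays. A press of under 8 mm past 0 changes nothing, of 12 mm always works. A push needs about 5 N. Left anywhere beyond 0.040, it stays there
- drawer_front (a point): centre of the outer face of the drawer's front panel, 51 above the worktop: press here or anywhere on it. +x points into the unit, z up; moves with the drawer. Panel white, 16 thick (x), 340 wide (y), from 6 to 96 above the worktop, no handle; with the drawer at 0 its inner face is 15 clear of the unit
- drawer_lip (a point): middle of the panel's top edge, 96 above the worktop: once the drawer has sprung out, the panel can be pinched here from above across its 16 thickness (along x) and pulled (sliding drag 0.8 N plus 10 N per m/s). Axes as drawer_front; moves with the drawer
- drawer_in (a point): point on the drawer's floor, 20 above the worktop, midway across. Axes as drawer_front; moves with the drawer. The inside reaches from -90 (front panel) to +90 in x uncovered when the drawer is at 0.165 (to +137 in all), and 144 to each side in y; side and back walls 50 high, 8 thick. Shut, there are 70 free above the floor
- unit_top (a point): middle of the front edge of the unit's top, 98 above the worktop. Low white drawer unit, fixed, 250 deep (x) x 340 wide (y) x 98 high, with one handle-less drawer in its front; a small potted plant on its top at the back. Axes as drawer_front; does not move. The top covers the drawer but for what is pulled out
- jar: small glass spice jar with a paper label and a steel lid, 46 diameter, 55 high, about 0.12 kg. Origin: centre of its underside, z up. Present or absent, like the next four
- tin: plain metal tea tin with rectangular sides, dark lid, 60 (its x) x 42 (its y) x 50 high, about 0.14 kg. Origin: centre of its underside, z up
- ramekin: white ceramic ramekin (open round dish), 60 diameter, 38 high, wall 4, about 0.13 kg. Origin: centre of its underside, z up
- tamper: coffee tamper: steel foot 52 diameter, 16 high, with a wooden handle up to 60; the handle is 30 to 32 thick between 36 and 50 above the foot; about 0.25 kg. Origin: centre of its underside, z up
- timer: white kitchen timer: disc 54 diameter, straight-sided to 24, 30 high, with a grey grip bar 36 x 8 (along its x) on top up to 41; about 0.11 kg. Origin: centre of its underside, z up
- mug: bystander: blue mug, 72 diameter, 85 high, handle at its +y. Origin: centre of its underside
- tumbler: bystander: green glass tumbler, 66 diameter, 85 high. Origin: centre of its underside
- mill: bystander: wooden pepper mill, 52 diameter, 135 high. Origin: centre of its underside
Not all that is in view belongs to the job. What is shaped like the tin but blue is not meant.

How it is judged:
By the outcome, as a careful person would: the job done as asked, in the order asked, and still so for the second after the job is handed in, with the robot touching nothing.
Of jar, tin, ramekin, tamper, timer only 3 to 5 are there at a start; the rules pass over those that are not, and their reading is None.
At some moment in a run one of jar, tin, ramekin, tamper, timer may be knocked a few centimetres aside while the robot is not near it.
Once in a run the grip may slacken for a moment while it holds something.
It also fails if it takes over 210 s, if anything falls off the work surface, if the arm or the gripper's body presses on something with over 40 N, if the wrist force passes 120 N, or if a joint passes its speed limit or range.

## Robot

A 6-joint arm with a two-finger parallel gripper is mounted at the origin on the work surface. World frame = base frame: x ahead of the robot, y to its left, z up, the work surface at z = 0. Lengths are in mm, angles in rad, forces in N, time in s.
With the tool pointing down it reaches from about 275 to 1000 mm from the base axis. Payload 8.4 kg.
Tool frame: the origin (TCP) lies midway between the tips of the shut fingers; the grasp point (between the pads) lies 19 mm behind it; z points along the fingers, y is the direction in which the jaws open and shut (so a half turn about z gives the same grasp; the last joint's range is limited). The gripper opens to 85 mm and grips with 20 to 120 N. Pads are 22 mm wide; open, the fingers measure 114 mm over their backs; the gripper's body (76 mm by 85 mm) begins 54 mm behind the grasp point. The pads swing forward as they close: fully open they stand 13 mm farther back than shut.
Start: joints at [1.328, 0.353, 1.633, -0, 1.155, -0.002], TCP at [149.048, 606.97, 231.281] pointing down, gripper open.
Joint ranges: [-2.63, 2.63], [-0.92, 2.1], [0.06, 2.66], [-1.3, 4.44], [0, 2.69], [-3.02, 3.02]. Speed limits (rad/s): [2.22, 2.22, 2.79, 3.14, 3.14, 3.14].

## Interface

Orientations are given as [roll, pitch, yaw] about the fixed x, y, z axes, in that order (R = Rz(yaw) Ry(pitch) Rx(roll)).
In Python, from rig import * gives the robot as it stands.
- The arm moves only by the tool play_rows, never from a script. Its argument "moves" is a list of rows, each a list of 3 entries, a list of its own where there are three numbers: the shift along the tool's x, y, z in m, then the turn, a rotation vector about the tool's x, y, z in rad, then the opening in per cent of the stroke, from 0 (shut) to 100 (fully open). In form: [[[x, y, z], [rx, ry, rz], fingers], ...]. A call has 1 to 20 rows; each row shifts and turns the commanded pose from where the row before left it, along the tool's axes as they then stand; what a row does not reach is not made up. A row lasts 1/10 s, in which the tool goes at most 50 mm and 8.59 degrees, less where a joint would pass 70% of its speed; a pose out of reach is approached as far as the arm can. A call is refused whole if a number of a shift passes 0.05 or a number of a turn 0.15, either way. A call with a gripper value outside its range is refused whole. The fingers move at their own pace and stop on an object; "squeeze" is the grip in N (left out, the last holds). Time passes only in rows, so rows that do not move let the fingers close. It gives the time, the measured TCP pose, the force and the opening at its end, in the units of the state.
- sense(): the state, without advancing time (a new reading comes with each control period).
- grab_frame(name): name is "side" or "top"; returns a dict with "pixels" (480x640x3 uint8, red, green, blue), "intrinsics" (3x3 intrinsics, pixels), "R" (3x3) and "t" (3): a world point X has camera coordinates R X + t. Camera axes: x right, y down, z forward; pixel columns grow to the right and rows downward; lengths in mm; the calibration is good to about 2 mm. A picture is of the moment at which its call begins. There is no depth.
- sign_off(): hands the job in, once; it reports no verdict.
The state is a dict: "clock": time; "qpos": joint angles; "qvel": joint speeds; "joint_efforts": joint torques, N m; "eef_pos": TCP position; "tcp_rot": TCP orientation; "contact_force": force on the tool from outside, world axes, zero at the start; "wrist_torque": the same for the moment, N m; "opening": opening from 0.0 (shut) to 1.0 (fully open).
Only numpy, scipy, OpenCV 4.12 (cv2) and the standard library are available. Lean on these libraries where they do the work, as an engineer would, in place of code of your own. Each camera call takes 0.05 s, during which the arm holds its last target. There are 200 camera calls.

## Working session

There is one attempt and no reset: what is moved stays moved. The work goes in short steps, Python scripts to look and compute and a tool call to move; the robot and the scene stay as the last step left them, time stands still between calls to the robot, and variables do not carry over. Pictures are saved under pics/ and viewed, about 12 in all and at most 16, crops included, and the job is handed in when it is done.

Besides the shell and the picture viewer there is one more tool, called after "Call:" by a JSON object that holds its "api" and its "payload", one argument or row to a line. play_rows: Moves the arm, as the interface text tells. Its arguments: {"type":"object","properties":{"moves":{"type":"array"},"squeeze":{"type":"number"}},"required":["moves"]}

```bash
mkdir -p pics; ls
cat > h.py <<'E'
from rig import *
import numpy as np, cv2
def snap(name,fn=None):
    f=grab_frame(name)
    if fn: cv2.imwrite('pics/'+fn,cv2.cvtColor(f['pixels'],cv2.COLOR_RGB2BGR))
    return f
def ray(f,u,v,z):
    K,R,t=map(np.array,(f['intrinsics'],f['R'],f['t']))
    c=-R.T@t; d=R.T@np.linalg.inv(K)@np.array([u,v,1.]); return c+d*(z-c[2])/d[2]
def proj(f,X):
    K,R,t=map(np.array,(f['intrinsics'],f['R'],f['t']))
    p=K@(R@np.array(X,float)+t); return p[:2]/p[2]
E
python3 - <<'E'
from h import *
s=sense(); print(s)
for n in('top','side'):
    f=snap(n,n+'0.png'); print(n,-np.array(f['R']).T@f['t'],np.array(f['R']).tolist(),f['intrinsics'])
E
```

```text
pics
{'clock': 0.0, 'qpos': array([ 1.32759655e+00,  3.53665985e-01,  1.63410785e+00, -3.13669619e-05,
        1.15520874e+00, -2.38246404e-03]), 'qvel': array([-2.37052974e-03,  8.98673836e-04,  5.37473636e-04, -5.28330666e-05,
        2.42575095e-03, -9.33222070e-04]), 'joint_efforts': array([ 1.89421648e-03, -6.05267215e+01, -3.42073095e+01, -1.31033232e-05,
        9.28175985e-03, -6.04259597e-06]), 'eef_pos': array([148.94728065, 606.51389005, 230.56179178]), 'tcp_rot': array([-3.14020268e+00,  2.53678573e-05,  2.90078804e+00]), 'contact_force': array([-1.05818318,  0.02978774,  0.12532617]), 'wrist_torque': array([ 0.02961932,  0.03964429, -0.05458368]), 'opening': 1.0021498174573757}
top [398.79776046 121.61600814 988.48455068] [[0.025551957011869745, -0.9996543645117348, -0.006184578037576987], [-0.9853944192120775, -0.024144584488966298, -0.16856713091687658], [0.16835954406731982, 0.01040146876621216, -0.985670773315791]] [[470.06357457   0.         321.27169904]
 [  0.         470.06357457 242.06945192]
 [  0.           0.           1.        ]]
side [ 290.55157721 -464.20846753  782.8265762 ] [[0.9296912028927965, -0.3683200424734466, -0.003822770736468427], [-0.27367288686701, -0.6837678908020577, -0.6764352315646948], [0.2465307653369491, 0.6299220728157282, -0.7364922022139232]] [[483.51843725   0.         312.27787849]
 [  0.         483.51843725 238.96804713]
 [  0.           0.           1.        ]]
```

View pics/top0.png

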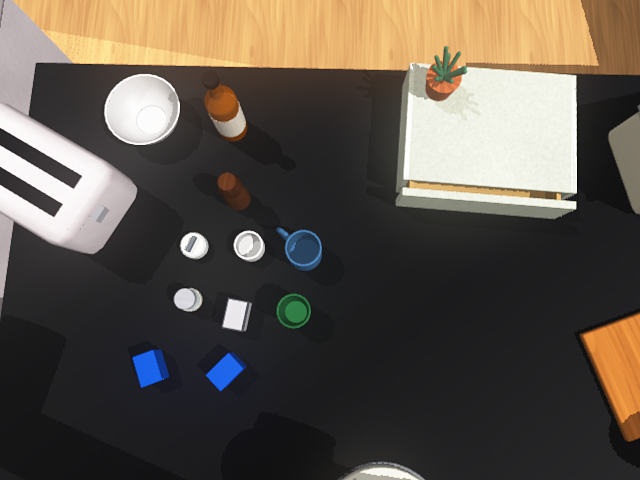

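View pics/side0.png

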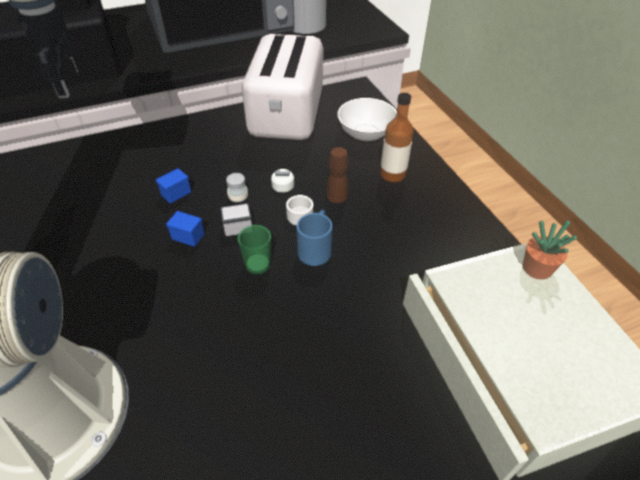

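The top view shows the jar (187,299), tin candidate (237,314), ramekin (249,246) and timer (194,245). The mill is at (233,190), the mug at (303,250) and the tumbler at (293,311). There are two blue boxes at (150,368) and (226,371), and the drawer unit is at (490,135) with its front facing the robot. I see no tamper: the brown thing at (233,190) looks like the 135 mm mill. Next I'll confirm with one enlarged crop.

Run:
```python
from h import *
a=cv2.imread('pics/top0.png')[160:340,160:330]; b=cv2.imread('pics/side0.png')[140:280,150:350]
a=cv2.resize(a,None,fx=2.3,fy=2.3,interpolation=3); b=cv2.resize(b,None,fx=2,fy=2,interpolation=3)
c=np.zeros((max(a.shape[0],b.shape[0]),a.shape[1]+b.shape[1],3),np.uint8); c[:a.shape[0],:a.shape[1]]=a; c[:b.shape[0],a.shape[1]:]=b
cv2.imwrite('pics/crop1.png',c)
f=snap('top'); im=f['pixels']; g=im.min(axis=2)
m=((g>110)*255).astype(np.uint8); m[:, :170]=0; m[:220]=0; m[340:]=0; m[:,340:]=0
for c in cv2.findContours(m,cv2.RETR_EXTERNAL,cv2.CHAIN_APPROX_NONE)[0]:
    if cv2.contourArea(c)<60: continue
    r=cv2.minAreaRect(c); print(cv2.boundingRect(c),cv2.contourArea(c),r,ray(f,*r[0],40)[:2])
# drawer points
for n,u,v,z in(('pan L',397,206,96),('panR',575,214,96),('pan Lin',399,193,96),('panRin',575,203,96),('unitL',407,180,98),('unitR',576,193,98)): print(n,ray(f,u,v,z))
```

```text
(222, 299, 25, 32) 530.5 ((234.22926330566406, 314.2633972167969), (19.55605125427246, 29.613447189331055), 12.094757080078125) [410.33247221 301.66107395]
(174, 288, 28, 24) 495.5 ((187.5, 299.5), (23.0, 27.0), 90.0) [437.22437669 397.27018806]
(180, 232, 29, 27) 550.5 ((193.75003051757812, 245.25003051757812), (26.870058059692383, 26.16295051574707), 45.0) [547.8005687  392.57655521]
(233, 230, 32, 32) 717.0 ((249.00001525878906, 245.50001525878906), (31.819805145263672, 28.991378784179688), 45.0) [550.06221779 279.30796618]
pan L [626.18577598 -14.76121803  96.        ]
panR [ 618.5074189 -359.5190823   96.       ]
pan Lin [652.47107382 -18.7156396   96.        ]
panRin [ 640.50411908 -360.94846843   96.        ]
unitL [678.65933735 -34.15300987  98.        ]
unitR [ 660.11562542 -363.11655594   98.        ]
```

View pics/crop1.png

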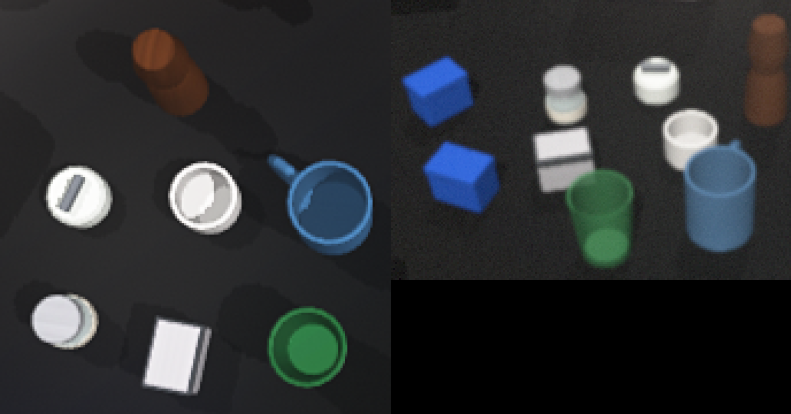

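The tin is the light-metal box at (236,314), which has a dark lid seam and isn't blue. The objects at (150,368) and (226,371) are the blue look-alikes. Jar, ramekin and timer are clear, and there's no tamper. Next I'll measure the drawer edges and refine the object positions.

Run:
```python
from h import *
f=snap('top'); im=f['pixels'].astype(int)
for u in (430,490,550): print(u,[(v,tuple(im[v,u])) for v in range(176,220,1)][::1])
row=im[201].min(axis=1); print('row',[(u,row[u]) for u in range(390,402)],[(u,row[u]) for u in range(570,582)])
hsv=cv2.cvtColor(f['pixels'],cv2.COLOR_RGB2HSV)
for n,u,v,z in(('mug',303,248,85),('tumb',293.5,311,85),('mill top',228,183,135),('jar lid',185,299,55),('timer',193,245,24),('ram',248.5,245,38)): print(n,ray(f,u,v,z).round(1))
```

```text
430 [(176, (np.int64(241), np.int64(241), np.int64(231))), (177, (np.int64(240), np.int64(241), np.int64(231))), (178, (np.int64(241), np.int64(241), np.int64(231))), (179, (np.int64(241), np.int64(242), np.int64(232))), (180, (np.int64(239), np.int64(241), np.int64(229))), (181, (np.int64(201), np.int64(203), np.int64(183))), (182, (np.int64(127), np.int64(115), np.int64(91))), (183, (np.int64(129), np.int64(105), np.int64(71))), (184, (np.int64(184), np.int64(147), np.int64(95))), (185, (np.int64(228), np.int64(185), np.int64(118))), (186, (np.int64(226), np.int64(183), np.int64(116))), (187, (np.int64(227), np.int64(184), np.int64(116))), (188, (np.int64(226), np.int64(182), np.int64(110))), (189, (np.int64(234), np.int64(221), np.int64(186))), (190, (np.int64(240), np.int64(242), np.int64(236))), (191, (np.int64(237), np.int64(239), np.int64(228))), (192, (np.int64(237), np.int64(238), np.int64(227))), (193, (np.int64(239), np.int64(240), np.int64(229))), (194, (np.int64(240), np.int64(242), np.int64(231))), (195, (np.int64(243), np.int64(244), np.int64(234))), (196, (np.int64(24
[... 5939 characters left out ...]
4(38), np.int64(38)))]
row [(390, np.int64(36)), (391, np.int64(38)), (392, np.int64(38)), (393, np.int64(37)), (394, np.int64(38)), (395, np.int64(69)), (396, np.int64(114)), (397, np.int64(106)), (398, np.int64(108)), (399, np.int64(120)), (400, np.int64(119)), (401, np.int64(120))] [(570, np.int64(192)), (571, np.int64(189)), (572, np.int64(185)), (573, np.int64(182)), (574, np.int64(176)), (575, np.int64(159)), (576, np.int64(73)), (577, np.int64(22)), (578, np.int64(26)), (579, np.int64(28)), (580, np.int64(29)), (581, np.int64(30))]
mug [540.5 166.4  85. ]
tumb [418.8 180.6  85. ]
mill top [653.2 309.3 135. ]
jar lid [437.5 397.9  55. ]
timer [550.8 398.7  24. ]
ram [551.4 280.7  38. ]
```

```bash
cat >> h.py <<'E'
def to(x,y,z,yaw):
    s=sense(); p=np.array(s['eef_pos']); r=s['tcp_rot']
    d=(yaw-r[2]+np.pi/2)%np.pi-np.pi/2
    X=np.array([np.cos(r[2]+d),np.sin(r[2]+d)]);Y=np.array([X[1],-X[0]])
    w=np.array([x,y])-p[:2]
    print('pos',p.round(1),'rpy',np.round(r,3),'-> turn rz %.3f then shift tool x %.1f y %.1f z %.1f'%(-d,w@X,w@Y,p[2]-z),'F',np.round(s['contact_force'],1),'op %.3f t %.1f'%(s['opening'],s['clock']))
E
python3 - <<'E'
from h import *
f=snap('top')
P=[ray(f,u,v,96)[:2] for u,v in((430,197.3),(490,202),(550,206.8))]; print('front edge',P)
print('inner',[ray(f,u,v,96)[:2] for u,v in((430,189),(490,194),(550,198.9))])
print('unit',[ray(f,u,v,98)[:2] for u,v in((430,181.3),(490,186.3),(550,191.0))])
e=P[2]-P[0]; n=np.array([-e[1],e[0]])/np.linalg.norm(e); print('n',n,np.arctan2(n[1],n[0]))
R=ray(f,576,209,96)[:2];L=ray(f,396.5,195,96)[:2];print('ends',L,R,'w',np.linalg.norm(L-R),'mid',(L+R)/2)
phi=np.arctan2(n[1],n[0]); c=(L+R)/2; print(phi)
s=c-n*70; to(s[0],s[1],200,phi+np.pi/2)
E
```

```text
front edge [array([645.2256679 , -79.22888491]), array([ 638.55675645, -195.91639172]), array([ 631.72141499, -312.00088883])]
inner [array([662.02410967, -79.45336255]), array([ 654.68523799, -196.47705907]), array([ 647.58671688, -312.89102055])]
unit [array([677.07583252, -79.21179784]), array([ 669.69078346, -196.30579814]), array([ 662.95137547, -312.8106413 ])]
n [ 0.99832137 -0.05791755] -0.05794997953707554
ends [648.30857847 -13.81832571] [ 628.53045819 -362.10323267] w 348.84602686022566 mid [ 638.41951833 -187.96077919]
-0.05794997953707554
pos [149.  606.8 230.9] rpy [-3.141 -0.     2.901] -> turn rz 1.388 then shift tool x -765.0 y 464.6 z 30.9 F [0.4 0.1 0.6] op 0.998 t 0.2
```

Call:
{"api": "play_rows", "payload": {
  "moves": [
    [[0,0,0],[0,0,0.139],0],
    [[0,0,0],[0,0,0.139],0],
    [[0,0,0],[0,0,0.139],0],
    [[0,0,0],[0,0,0.139],0],
    [[0,0,0],[0,0,0.139],0],
    [[0,0,0],[0,0,0.139],0],
    [[0,0,0],[0,0,0.139],0],
    [[0,0,0],[0,0,0.139],0],
    [[0,0,0],[0,0,0.139],0],
    [[0,0,0],[0,0,0.137],0]
  ],
  "squeeze": 40
}}

```text
clock: 1.25
eef_pos: [149.0, 606.9, 231.1]
tcp_rot: [-3.142, 0.0, 1.507]
contact_force: [0.8, 0.2, -0.1]
opening: -0.003
```

Call:
{"api": "play_rows", "payload": {
  "moves": [
    [[-0.038,0.023,0],[0,0,0],0],
    [[-0.038,0.023,0],[0,0,0],0],
    [[-0.038,0.023,0],[0,0,0],0],
    [[-0.038,0.023,0],[0,0,0],0],
    [[-0.038,0.023,0],[0,0,0],0],
    [[-0.038,0.023,0],[0,0,0],0],
    [[-0.038,0.023,0],[0,0,0],0],
    [[-0.038,0.023,0],[0,0,0],0],
    [[-0.038,0.023,0],[0,0,0],0],
    [[-0.038,0.023,0],[0,0,0],0],
    [[-0.038,0.023,0],[0,0,0],0],
    [[-0.038,0.023,0],[0,0,0],0],
    [[-0.038,0.023,0],[0,0,0],0],
    [[-0.038,0.023,0],[0,0,0],0],
    [[-0.038,0.023,0],[0,0,0],0],
    [[-0.038,0.023,0],[0,0,0],0],
    [[-0.038,0.023,0],[0,0,0],0],
    [[-0.038,0.023,0],[0,0,0],0],
    [[-0.038,0.023,0],[0,0,0],0],
    [[-0.038,0.023,0],[0,0,0],0]
  ]
}}

```text
clock: 3.25
eef_pos: [564.8, -180.3, 231.2]
tcp_rot: [3.142, -0.0, 1.512]
contact_force: [1.4, 0.9, 0.8]
opening: -0.005
```

Run:
```python
from h import *
n=np.array([.99832,-.05792]); s=np.array([638.4,-188])-n*70
to(s[0],s[1],50,np.pi/2-.058); s=np.array([638.4,-188])-n*25
to(s[0],s[1],50,np.pi/2-.058)
```

```text
pos [ 564.8 -180.3  231.2] rpy [ 3.142 -0.     1.512] -> turn rz -0.000 then shift tool x -3.4 y 4.0 z 181.2 F [1.4 0.9 0.8] op -0.005 t 3.2
pos [ 564.8 -180.3  231.2] rpy [ 3.142 -0.     1.512] -> turn rz -0.000 then shift tool x -3.4 y 49.0 z 181.2 F [1.4 0.9 0.8] op -0.005 t 3.2
```

Call:
{"api": "play_rows", "payload": {
  "moves": [
    [[-0.003,0,0.03],[0,0,0],0],
    [[0,0,0.04],[0,0,0],0],
    [[0,0,0.04],[0,0,0],0],
    [[0,0,0.04],[0,0,0],0],
    [[0,0,0.03],[0,0,0],0],
    [[0,0.01,0],[0,0,0],0],
    [[0,0.01,0],[0,0,0],0],
    [[0,0.01,0],[0,0,0],0],
    [[0,0.005,0],[0,0,0],0],
    [[0,0.005,0],[0,0,0],0],
    [[0,0,0],[0,0,0],0]
  ]
}}

```text
clock: 4.35
eef_pos: [605.2, -183.9, 52.2]
tcp_rot: [3.14, 0.0, 1.513]
contact_force: [-0.2, -0.4, 0.6]
opening: 0.005
```

Call:
{"api": "play_rows", "payload": {
  "moves": [
    [[0,0.004,0],[0,0,0],0],
    [[0,0.004,0],[0,0,0],0],
    [[0,0.004,0],[0,0,0],0],
    [[0,0,0],[0,0,0],0]
  ]
}}

```text
clock: 4.75
eef_pos: [615.9, -184.4, 51.4]
tcp_rot: [-3.141, -0.0, 1.513]
contact_force: [-4.0, 1.1, 4.8]
opening: 0.001
```

Call:
{"api": "play_rows", "payload": {
  "moves": [
    [[0,0.003,0],[0,0,0],0],
    [[0,0.003,0],[0,0,0],0],
    [[0,0,0],[0,0,0],0]
  ]
}}

```text
clock: 5.05
eef_pos: [621.8, -184.8, 51.4]
tcp_rot: [-3.141, -0.0, 1.513]
contact_force: [-2.6, -0.4, 4.0]
opening: 0.002
```

Call:
{"api": "play_rows", "payload": {
  "moves": [
    [[0,0.002,0],[0,0,0],0],
    [[0,0.002,0],[0,0,0],0],
    [[0,0,0],[0,0,0],0]
  ]
}}

```text
clock: 5.35
eef_pos: [625.7, -185.0, 51.4]
tcp_rot: [-3.141, 0.0, 1.513]
contact_force: [-4.7, -0.4, 4.3]
opening: -0.001
```

Call:
{"api": "play_rows", "payload": {
  "moves": [
    [[0,0.002,0],[0,0,0],0],
    [[0,0,0],[0,0,0],0]
  ]
}}

```text
clock: 5.55
eef_pos: [626.0, -185.0, 51.4]
tcp_rot: [-3.138, -0.0, 1.513]
contact_force: [-11.5, 0.3, 11.5]
opening: 0.003
```

Call:
{"api": "play_rows", "payload": {
  "moves": [
    [[0,0.001,0],[0,0,0],0],
    [[0,0,0],[0,0,0],0],
    [[0,-0.03,0],[0,0,0],0],
    [[0,-0.04,0],[0,0,0],0],
    [[0,-0.03,0],[0,0,0],0],
    [[0,0,0],[0,0,0],0],
    [[0,0,0],[0,0,0],0],
    [[0,0,0],[0,0,0],0],
    [[0,0,0],[0,0,0],0],
    [[0,0,0],[0,0,0],0]
  ]
}}

```text
clock: 6.55
eef_pos: [530.0, -179.4, 51.2]
tcp_rot: [3.141, 0.0, 1.513]
contact_force: [-0.3, -1.1, -0.1]
opening: -0.0
```

Run:
```python
from h import *
f=snap('top','top1.png'); im=f['pixels'].min(axis=2).astype(int)
for u in (440,550): 
  d=np.diff(im[175:260,u]); print(u,[(175+i,d[i]) for i in range(len(d)) if abs(d[i])>35])
```

```text
440 [(181, np.int64(-69)), (182, np.int64(-70)), (231, np.int64(-42))]
550 []
```

View pics/top1.png

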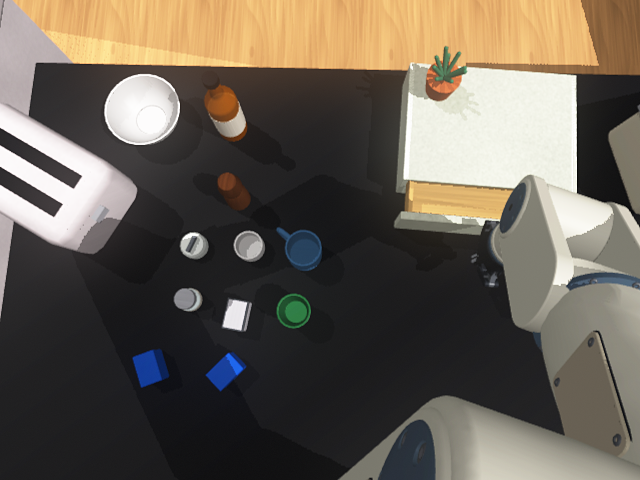

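Sprung out: the panel's top edge runs from about (396,213) to (495,221). Its right part is hidden by the arm.

Run:
```python
from h import *
f=snap('top'); im=f['pixels'].astype(int)
n=np.array([.99832,-.05792])
for u in (420,440,460): print(u,[(v,*map(int,im[v,u])) for v in range(205,236)])
```

```text
420 [(205, 226, 182, 111), (206, 224, 180, 109), (207, 222, 178, 108), (208, 226, 181, 111), (209, 226, 182, 110), (210, 230, 186, 112), (211, 233, 189, 114), (212, 202, 167, 113), (213, 149, 149, 131), (214, 160, 162, 146), (215, 160, 161, 143), (216, 162, 161, 145), (217, 163, 163, 148), (218, 166, 167, 150), (219, 162, 163, 146), (220, 133, 133, 119), (221, 103, 102, 90), (222, 108, 108, 95), (223, 108, 109, 96), (224, 109, 109, 96), (225, 107, 106, 95), (226, 107, 108, 96), (227, 107, 108, 95), (228, 109, 109, 96), (229, 95, 94, 83), (230, 56, 54, 47), (231, 34, 31, 26), (232, 36, 32, 27), (233, 36, 33, 29), (234, 35, 32, 27), (235, 34, 31, 26)]
440 [(205, 228, 185, 112), (206, 239, 203, 125), (207, 239, 203, 126), (208, 238, 201, 124), (209, 240, 205, 128), (210, 240, 204, 126), (211, 240, 204, 124), (212, 243, 210, 128), (213, 239, 200, 122), (214, 203, 173, 127), (215, 162, 166, 151), (216, 170, 171, 154), (217, 173, 174, 156), (218, 173, 174, 156), (219, 170, 171, 153), (220, 168, 168, 151), (221, 157, 157, 141), (222, 126, 126, 112), (223, 109, 109, 96), (224, 110, 110, 97),
[... 197 characters left out ...]
 30), (235, 38, 34, 29)]
460 [(205, 211, 169, 103), (206, 225, 182, 111), (207, 235, 196, 120), (208, 236, 197, 120), (209, 234, 194, 119), (210, 235, 196, 121), (211, 238, 202, 126), (212, 238, 201, 124), (213, 238, 199, 123), (214, 242, 206, 124), (215, 221, 178, 109), (216, 204, 202, 180), (217, 243, 245, 236), (218, 242, 243, 233), (219, 242, 244, 232), (220, 242, 244, 233), (221, 244, 245, 234), (222, 247, 247, 237), (223, 223, 223, 203), (224, 120, 119, 105), (225, 107, 107, 94), (226, 108, 108, 94), (227, 108, 108, 95), (228, 108, 108, 94), (229, 120, 121, 106), (230, 134, 135, 121), (231, 133, 132, 119), (232, 136, 135, 121), (233, 107, 107, 94), (234, 39, 35, 30), (235, 43, 40, 35)]
```

Run:
```python
from h import *
f=snap('top'); n=np.array([.99832,-.05792]); t=np.array([-n[1],n[0]])
for u,v0,v1 in((420,212.3,220.1),(440,214,221.9),(460,215.8,223.5)):
  a,b=ray(f,u,v0,96)[:2],ray(f,u,v1,96)[:2]; m=(a+b)/2; print(a@n,b@n,m, m+t*((-185-m[1])/t[1]))
print('was front',np.array([638.4,-188])@n)
m=m+t*((-185-m[1])/t[1]); to(*m,140,np.pi/2-.058)
```

```text
617.0676253714005 601.563435245806 [606.89832383 -59.33694177] [ 599.6076712 -185.       ]
616.8622908847004 601.17448199018 [604.35494413 -98.04486564] [ 599.31002728 -185.        ]
616.4583598157924 601.1818946416328 [ 601.91456227 -136.68476207] [ 599.11143444 -185.        ]
was front 648.216448
pos [ 529.4 -179.4   51.1] rpy [-3.142  0.     1.513] -> turn rz 0.000 then shift tool x -1.6 y 69.9 z -88.9 F [ 0.  -0.2 -0.7] op 0.002 t 6.7
```

Call:
{"api": "play_rows", "payload": {
  "moves": [
    [[0,0,-0.05],[0,0,0],60],
    [[0,0,-0.05],[0,0,0],60],
    [[0,0.025,0],[0,0,0],60],
    [[0,0.025,0],[0,0,0],60],
    [[0,0.02,0],[0,0,0],60],
    [[0,0,0],[0,0,0],60],
    [[0,0,0.03],[0,0,0],60],
    [[0,0,0.03],[0,0,0],60],
    [[0,0,0.025],[0,0,0],60],
    [[0,0,0],[0,0,0],60]
  ]
}}

```text
clock: 7.7
eef_pos: [595.5, -182.5, 62.8]
tcp_rot: [-3.135, -0.002, 1.513]
contact_force: [-1.0, -0.7, 0.6]
opening: 0.601
```

Call:
{"api": "play_rows", "payload": {
  "moves": [
    [[0,0,0],[0,0,0],0],
    [[0,0,0],[0,0,0],0],
    [[0,0,0],[0,0,0],0],
    [[0,0,0],[0,0,0],0],
    [[0,0,0],[0,0,0],0],
    [[0,0,0],[0,0,0],0]
  ],
  "squeeze": 40
}}

```text
clock: 8.3
eef_pos: [600.0, -183.8, 68.0]
tcp_rot: [3.139, 0.001, 1.513]
contact_force: [0.1, 0.7, 6.6]
opening: 0.181
```

Call:
{"api": "play_rows", "payload": {
  "moves": [
    [[0,-0.005,0],[0,0,0],0],
    [[0,-0.01,0],[0,0,0],0],
    [[0,-0.01,0],[0,0,0],0],
    [[0,-0.01,0],[0,0,0],0],
    [[0,-0.01,0],[0,0,0],0],
    [[0,-0.01,0],[0,0,0],0],
    [[0,-0.01,0],[0,0,0],0],
    [[0,-0.01,0],[0,0,0],0],
    [[0,-0.01,0],[0,0,0],0],
    [[0,-0.01,0],[0,0,0],0],
    [[0,-0.01,0],[0,0,0],0],
    [[0,-0.01,0],[0,0,0],0],
    [[0,-0.007,0],[0,0,0],0],
    [[0,0,0],[0,0,0],0],
    [[0,0,0],[0,0,0],0]
  ]
}}

```text
clock: 9.8
eef_pos: [477.9, -176.4, 68.0]
tcp_rot: [3.139, 0.0, 1.512]
contact_force: [-1.1, 2.7, 13.7]
opening: 0.182
```

Call:
{"api": "play_rows", "payload": {
  "moves": [
    [[0,0,0],[0,0,0],60],
    [[0,0,0],[0,0,0],60],
    [[0,0,0],[0,0,0],60],
    [[0,0,-0.03],[0,0,0],60],
    [[0,0,-0.05],[0,0,0],60],
    [[0,0,-0.05],[0,0,0],60],
    [[0,0,-0.04],[0,0,0],60],
    [[0,0,0],[0,0,0],60]
  ]
}}

```text
clock: 10.6
eef_pos: [480.1, -177.5, 241.8]
tcp_rot: [3.133, 0.003, 1.513]
contact_force: [0.9, -0.1, 0.1]
opening: 0.599
```

Run:
```python
from h import *
to(551,281,200,np.pi/2)
snap('side','side2.png')
```

```text
pos [ 480.1 -177.5  241.8] rpy [3.133e+00 3.000e-03 1.513e+00] -> turn rz -0.058 then shift tool x 458.5 y 70.9 z 41.8 F [ 0.9 -0.1  0.1] op 0.599 t 10.6
```

Call:
{"api": "play_rows", "payload": {
  "moves": [
    [[0,0,0],[0,0,-0.058],90],
    [[0.038,0.006,0],[0,0,0],90],
    [[0.038,0.006,0],[0,0,0],90],
    [[0.038,0.006,0],[0,0,0],90],
    [[0.038,0.006,0],[0,0,0],90],
    [[0.038,0.006,0],[0,0,0],90],
    [[0.038,0.006,0],[0,0,0],90],
    [[0.038,0.006,0],[0,0,0],90],
    [[0.038,0.006,0],[0,0,0],90],
    [[0.038,0.006,0],[0,0,0],90],
    [[0.038,0.006,0],[0,0,0],90],
    [[0.038,0.006,0],[0,0,0],90],
    [[0.038,0.005,0],[0,0,0],90],
    [[0,0,0],[0,0,0],90]
  ]
}}

```text
clock: 12.05
eef_pos: [547.7, 283.2, 233.8]
tcp_rot: [-3.139, -0.0, 1.574]
contact_force: [-0.3, -1.2, -0.2]
opening: 0.897
```

Run:
```python
from h import *
f=snap('top','top3.png'); to(551,281,60,np.pi/2)
for X in ((551,281,38),(437.5,398,55),(551,399,24),(410,302,50)): print(proj(f,X).round())
```

```text
pos [547.2 281.1 233.8] rpy [-3.139e+00  1.000e-03  1.574e+00] -> turn rz 0.003 then shift tool x -0.1 y 3.8 z 173.8 F [-0.8 -0.2 -0.3] op 0.901 t 12.1
[248. 245.]
[185. 299.]
[193. 245.]
[233. 314.]
```

View pics/top3.png

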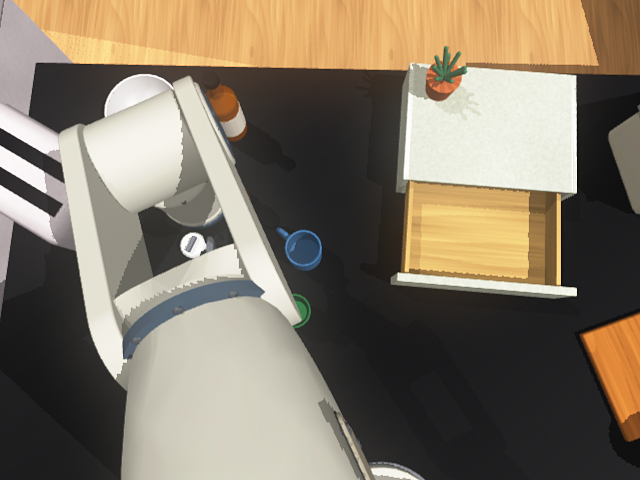

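The drawer is open, with the panel edge around (485,288). The timer is unmoved at (193,245), and the arm hides the other items. I'll check the ramekin from the side before descending.

Run:
```python
from h import *
f=snap('side','side3.png')
for X in ((551,281,20),(437.5,398,30),(551,399,15),(410,302,30)): print(proj(f,X).round())
```

```text
[299. 210.]
[236. 188.]
[282. 180.]
[236. 217.]
```

View pics/side3.png

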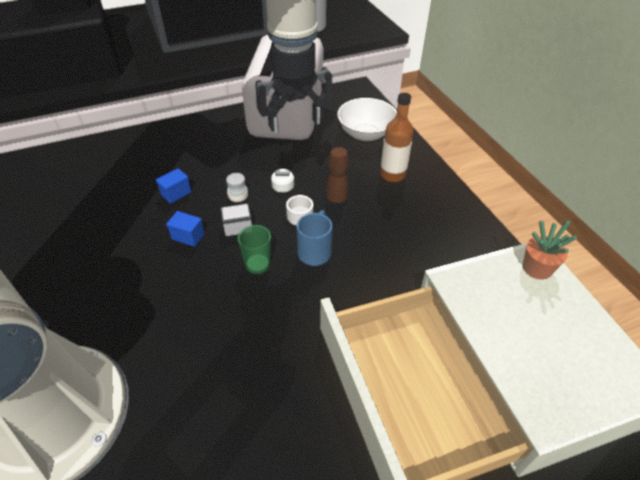

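The side view shows everything in place: ramekin (299,210), timer (282,180), jar (236,188), tin (236,219). The gripper is above the ramekin, so I'll descend.

Call:
{"api": "play_rows", "payload": {
  "moves": [
    [[0,0.004,0.03],[0,0,0],90],
    [[0,0,0.04],[0,0,0],90],
    [[0,0,0.04],[0,0,0],90],
    [[0,0,0.04],[0,0,0],90],
    [[0,0,0.03],[0,0,0],90],
    [[0,0,0.02],[0,0,0],90],
    [[0,0,0.015],[0,0,0],90],
    [[0,0,0.008],[0,0,0],90],
    [[0,0,0],[0,0,0],90]
  ]
}}

```text
clock: 13.05
eef_pos: [551.7, 278.8, 12.5]
tcp_rot: [-3.14, 0.001, 1.57]
contact_force: [-0.1, 0.9, 0.2]
opening: 0.902
```

Call:
{"api": "play_rows", "payload": {
  "moves": [
    [[0,0,0],[0,0,0],0],
    [[0,0,0],[0,0,0],0],
    [[0,0,0],[0,0,0],0],
    [[0,0,0],[0,0,0],0],
    [[0,0,0],[0,0,0],0],
    [[0,0,0],[0,0,0],0]
  ],
  "squeeze": 45
}}

```text
clock: 13.65
eef_pos: [553.0, 280.0, 14.5]
tcp_rot: [3.14, -0.001, 1.571]
contact_force: [-1.0, -0.2, 7.1]
opening: 0.673
```

```bash
cat >> h.py <<'E'
n=np.array([.99832,-.05792]); t=np.array([.05792,.99832])
def slot(lat,z,dx=-5):
    p=np.array([575.7,-184.3])+n*dx+t*lat; print('slot',p.round(1)); to(*p,z,np.pi/2-.058)
E
python3 -c "
from h import *
slot(100,36)"
```

```text
slot [576.5 -84.2]
pos [553.  280.   14.5] rpy [ 3.140e+00 -1.000e-03  1.571e+00] -> turn rz 0.058 then shift tool x -362.2 y 44.6 z -21.5 F [-1.  -0.2  7.1] op 0.673 t 13.7
```

Call:
{"api": "play_rows", "payload": {
  "moves": [
    [[0,0,-0.02],[0,0,0],0],
    [[0,0,-0.04],[0,0,0],0],
    [[0,0,-0.04],[0,0,0],0],
    [[0,0,-0.04],[0,0,0],0],
    [[0,0,-0.03],[0,0,0],0],
    [[0,0,-0.02],[0,0,0],0],
    [[0,0,0],[0,0,0],0]
  ]
}}

```text
clock: 14.35
eef_pos: [553.8, 280.5, 206.9]
tcp_rot: [3.136, -0.003, 1.571]
contact_force: [0.9, -0.7, -1.9]
opening: 0.669
```

Held (opening 0.67). Transfer to above the slot.

Call:
{"api": "play_rows", "payload": {
  "moves": [
    [[0,0,0],[0,0,0.058],0],
    [[-0.02,0.002,0],[0,0,0],0],
    [[-0.035,0.005,0],[0,0,0],0],
    [[-0.035,0.005,0],[0,0,0],0],
    [[-0.035,0.005,0],[0,0,0],0],
    [[-0.035,0.005,0],[0,0,0],0],
    [[-0.035,0.005,0],[0,0,0],0],
    [[-0.035,0.005,0],[0,0,0],0],
    [[-0.035,0.005,0],[0,0,0],0],
    [[-0.035,0.003,0],[0,0,0],0],
    [[-0.035,0.002,0],[0,0,0],0],
    [[-0.027,0.002,0],[0,0,0],0],
    [[0,0,0],[0,0,0],0],
    [[0,0,0],[0,0,0],0]
  ]
}}

```text
clock: 15.75
eef_pos: [574.1, -85.1, 202.2]
tcp_rot: [-3.14, -0.0, 1.512]
contact_force: [0.1, 0.3, -1.7]
opening: 0.672
```

```bash
python3 -c "
from h import *
slot(100,36)"
```

```text
slot [576.5 -84.2]
pos [574.1 -85.1 202.2] rpy [-3.14  -0.     1.512] -> turn rz -0.001 then shift tool x 1.1 y 2.3 z 166.2 F [ 0.1  0.3 -1.7] op 0.672 t 15.8
```

Call:
{"api": "play_rows", "payload": {
  "moves": [
    [[0.001,0.002,0.03],[0,0,0],0],
    [[0,0,0.035],[0,0,0],0],
    [[0,0,0.035],[0,0,0],0],
    [[0,0,0.03],[0,0,0],0],
    [[0,0,0.02],[0,0,0],0],
    [[0,0,0.01],[0,0,0],0],
    [[0,0,0.005],[0,0,0],0],
    [[0,0,0],[0,0,0],0]
  ]
}}

```text
clock: 16.55
eef_pos: [577.2, -83.0, 38.2]
tcp_rot: [-3.141, -0.0, 1.513]
contact_force: [0.3, -0.2, -1.0]
opening: 0.669
```

Call:
{"api": "play_rows", "payload": {
  "moves": [
    [[0,0,0],[0,0,0],85],
    [[0,0,0],[0,0,0],85],
    [[0,0,0],[0,0,0],85],
    [[0,0,-0.03],[0,0,0],85],
    [[0,0,-0.05],[0,0,0],85],
    [[0,0,-0.05],[0,0,0],85],
    [[0,0,-0.04],[0,0,0],85],
    [[0,0,0],[0,0,0],85]
  ]
}}

```text
clock: 17.35
eef_pos: [580.7, -84.0, 215.1]
tcp_rot: [3.131, 0.001, 1.513]
contact_force: [0.2, -0.2, -0.2]
opening: 0.848
```

Run:
```python
from h import *
f=snap('top'); im=f['pixels']; g=im.min(axis=2)
m=((g>110)*255).astype(np.uint8); m[:, :170]=0; m[:220]=0; m[340:]=0; m[:,340:]=0
for c in cv2.findContours(m,cv2.RETR_EXTERNAL,cv2.CHAIN_APPROX_NONE)[0]:
    if cv2.contourArea(c)<60: continue
    print(cv2.boundingRect(c),cv2.contourArea(c),np.round(cv2.minAreaRect(c)[0],1))
to(551,399,200,np.pi/2)
```

```text
(222, 299, 25, 32) 530.5 [234.2 314.3]
(174, 288, 28, 24) 473.0 [187.5 299.5]
(180, 232, 27, 26) 503.5 [193.  244.5]
pos [579.2 -83.8 212.1] rpy [3.135e+00 1.000e-03 1.513e+00] -> turn rz -0.058 then shift tool x 482.8 y -28.2 z 12.1 F [0.2 0.2 0.3] op 0.852 t 17.4
```

Call:
{"api": "play_rows", "payload": {
  "moves": [
    [[0,0,0],[0,0,-0.058],85],
    [[0.03,-0.002,0],[0,0,0],85],
    [[0.038,-0.002,0],[0,0,0],85],
    [[0.038,-0.002,0],[0,0,0],85],
    [[0.038,-0.002,0],[0,0,0],85],
    [[0.038,-0.002,0],[0,0,0],85],
    [[0.038,-0.002,0],[0,0,0],85],
    [[0.038,-0.002,0],[0,0,0],85],
    [[0.038,-0.002,0],[0,0,0],85],
    [[0.038,-0.002,0],[0,0,0],85],
    [[0.038,-0.002,0],[0,0,0],85],
    [[0.038,-0.002,0],[0,0,0],85],
    [[0.038,-0.002,0],[0,0,0],85],
    [[0.035,-0.004,0],[0,0,0],85],
    [[0,0,0],[0,0,0],85],
    [[0,0,0],[0,0,0],85]
  ]
}}

```text
clock: 19.0
eef_pos: [548.3, 399.5, 206.7]
tcp_rot: [-3.14, 0.002, 1.572]
contact_force: [0.4, -0.3, -0.1]
opening: 0.852
```

Run:
```python
from h import *
to(551,399,5,np.pi/2)
f=snap('side'); im=f['pixels']; g=im.min(axis=2)
m=((g>120)*255).astype(np.uint8); m[:160]=0;m[250:]=0;m[:,:215]=0;m[:,305:]=0
for c in cv2.findContours(m,cv2.RETR_EXTERNAL,cv2.CHAIN_APPROX_NONE)[0]:
    if cv2.contourArea(c)>50: print(cv2.boundingRect(c),cv2.contourArea(c))
r=cv2.cvtColor(cv2.imread('pics/side0.png'),cv2.COLOR_BGR2RGB).min(axis=2)
m=((r>120)*255).astype(np.uint8); m[:160]=0;m[250:]=0;m[:,:215]=0;m[:,305:]=0
for c in cv2.findContours(m,cv2.RETR_EXTERNAL,cv2.CHAIN_APPROX_NONE)[0]:
    if cv2.contourArea(c)>50: print('ref',cv2.boundingRect(c),cv2.contourArea(c))
```

```text
pos [548.3 399.5 206.7] rpy [-3.140e+00  2.000e-03  1.572e+00] -> turn rz 0.001 then shift tool x -0.5 y 2.7 z 201.7 F [ 0.4 -0.3 -0.1] op 0.852 t 19.0
(224, 220, 27, 16) 225.0
(222, 204, 28, 17) 316.5
(226, 173, 21, 29) 438.0
(271, 169, 23, 23) 405.5
ref (224, 220, 27, 16) 227.0
ref (222, 204, 28, 17) 321.5
ref (286, 195, 19, 30) 419.5
ref (226, 173, 21, 29) 438.5
ref (271, 169, 23, 23) 405.5
```

Everything is still in place. Descend on the timer, gently near the bottom.

Call:
{"api": "play_rows", "payload": {
  "moves": [
    [[0,0.002,0.03],[0,0,0],85],
    [[0,0,0.04],[0,0,0],85],
    [[0,0,0.04],[0,0,0],85],
    [[0,0,0.04],[0,0,0],85],
    [[0,0,0.025],[0,0,0],85],
    [[0,0,0.015],[0,0,0],85],
    [[0,0,0.008],[0,0,0],85],
    [[0,0,0.004],[0,0,0],85],
    [[0,0,0],[0,0,0],85]
  ]
}}

```text
clock: 19.95
eef_pos: [551.7, 399.6, 7.0]
tcp_rot: [3.141, -0.001, 1.571]
contact_force: [0.9, 0.6, -0.0]
opening: 0.852
```

Call:
{"api": "play_rows", "payload": {
  "moves": [
    [[0,0,0],[0,0,0],0],
    [[0,0,0],[0,0,0],0],
    [[0,0,0],[0,0,0],0],
    [[0,0,0],[0,0,0],0],
    [[0,0,0],[0,0,0],0],
    [[0,0,0],[0,0,0],0]
  ]
}}

```text
clock: 20.55
eef_pos: [551.9, 400.1, 8.2]
tcp_rot: [3.14, -0.001, 1.571]
contact_force: [-0.7, -1.6, 6.7]
opening: 0.612
```

Call:
{"api": "play_rows", "payload": {
  "moves": [
    [[0,0,-0.02],[0,0,0],0],
    [[0,0,-0.04],[0,0,0],0],
    [[0,0,-0.04],[0,0,0],0],
    [[0,0,-0.04],[0,0,0],0],
    [[0,0,-0.03],[0,0,0],0],
    [[0,0,-0.02],[0,0,0],0],
    [[0,0,0],[0,0,0],0]
  ]
}}

```text
clock: 21.25
eef_pos: [552.8, 400.9, 200.9]
tcp_rot: [3.136, -0.004, 1.571]
contact_force: [0.2, -0.6, -0.8]
opening: 0.606
```

```bash
python3 -c "
from h import *
slot(29,36)"
```

```text
slot [ 572.4 -155.1]
pos [552.8 400.9 200.9] rpy [ 3.136 -0.004  1.571] -> turn rz 0.058 then shift tool x -553.9 y 51.7 z 164.9 F [ 0.2 -0.6 -0.8] op 0.606 t 21.2
```

Call:
{"api": "play_rows", "payload": {
  "moves": [
    [[0,0,0],[0,0,0.058],0],
    [[-0.02,0.002,0],[0,0,0],0],
    [[-0.035,0.003,0],[0,0,0],0],
    [[-0.035,0.003,0],[0,0,0],0],
    [[-0.035,0.003,0],[0,0,0],0],
    [[-0.035,0.003,0],[0,0,0],0],
    [[-0.035,0.003,0],[0,0,0],0],
    [[-0.035,0.003,0],[0,0,0],0],
    [[-0.035,0.003,0],[0,0,0],0],
    [[-0.035,0.003,0],[0,0,0],0],
    [[-0.035,0.003,0],[0,0,0],0],
    [[-0.035,0.003,0],[0,0,0],0],
    [[-0.035,0.004,0],[0,0,0],0],
    [[-0.035,0.004,0],[0,0,0],0],
    [[-0.035,0.004,0],[0,0,0],0],
    [[-0.035,0.004,0],[0,0,0],0],
    [[-0.034,0.003,0],[0,0,0],0],
    [[-0.01,0.001,0],[0,0,0],0],
    [[0,0,0],[0,0,0],0],
    [[0,0,0],[0,0,0],0]
  ]
}}

```text
clock: 23.25
eef_pos: [570.2, -156.0, 195.7]
tcp_rot: [-3.14, -0.001, 1.513]
contact_force: [0.2, 0.5, -0.1]
opening: 0.603
```

```bash
python3 -c "
from h import *
slot(29,30)"
```

```text
slot [ 572.4 -155.1]
pos [ 570.2 -156.   195.7] rpy [-3.140e+00 -1.000e-03  1.513e+00] -> turn rz -0.000 then shift tool x 1.1 y 2.1 z 165.7 F [ 0.2  0.5 -0.1] op 0.603 t 23.2
```

Call:
{"api": "play_rows", "payload": {
  "moves": [
    [[0.001,0.002,0.03],[0,0,0],0],
    [[0,0,0.035],[0,0,0],0],
    [[0,0,0.035],[0,0,0],0],
    [[0,0,0.03],[0,0,0],0],
    [[0,0,0.02],[0,0,0],0],
    [[0,0,0.01],[0,0,0],0],
    [[0,0,0.006],[0,0,0],0],
    [[0,0,0],[0,0,0],0]
  ]
}}

```text
clock: 24.05
eef_pos: [573.0, -155.0, 30.2]
tcp_rot: [-3.141, -0.0, 1.514]
contact_force: [-0.4, -1.2, -0.8]
opening: 0.612
```

Call:
{"api": "play_rows", "payload": {
  "moves": [
    [[0,0,0],[0,0,0],80],
    [[0,0,0],[0,0,0],80],
    [[0,0,0],[0,0,0],80],
    [[0,0,-0.03],[0,0,0],80],
    [[0,0,-0.05],[0,0,0],80],
    [[0,0,-0.05],[0,0,0],80],
    [[0,0,-0.04],[0,0,0],80],
    [[0,0,0],[0,0,0],80]
  ]
}}

```text
clock: 24.85
eef_pos: [576.6, -156.7, 207.2]
tcp_rot: [3.131, 0.002, 1.513]
contact_force: [0.1, 0.5, 0.5]
opening: 0.799
```

Run:
```python
from h import *
f=snap('top'); im=f['pixels']; g=im.min(axis=2)
m=((g>110)*255).astype(np.uint8); m[:, :170]=0; m[:220]=0; m[340:]=0; m[:,340:]=0
for c in cv2.findContours(m,cv2.RETR_EXTERNAL,cv2.CHAIN_APPROX_NONE)[0]:
    if cv2.contourArea(c)<60: continue
    print(cv2.boundingRect(c),cv2.contourArea(c),np.round(cv2.minAreaRect(c)[0],1))
to(437.5,398,200,np.pi/2)
```

```text
(222, 299, 25, 32) 530.5 [234.2 314.3]
(174, 288, 28, 23) 455.5 [187.3 299.4]
pos [ 575.  -156.3  204.1] rpy [3.135e+00 1.000e-03 1.513e+00] -> turn rz -0.058 then shift tool x 554.3 y -137.5 z 4.1 F [ 0.2 -0.4 -0.9] op 0.801 t 24.9
```

Call:
{"api": "play_rows", "payload": {
  "moves": [
    [[0,0,0],[0,0,-0.058],80],
    [[0.024,-0.006,0],[0,0,0],80],
    [[0.036,-0.009,0],[0,0,0],80],
    [[0.036,-0.009,0],[0,0,0],80],
    [[0.036,-0.009,0],[0,0,0],80],
    [[0.036,-0.009,0],[0,0,0],80],
    [[0.036,-0.009,0],[0,0,0],80],
    [[0.036,-0.009,0],[0,0,0],80],
    [[0.036,-0.009,0],[0,0,0],80],
    [[0.036,-0.009,0],[0,0,0],80],
    [[0.036,-0.009,0],[0,0,0],80],
    [[0.036,-0.009,0],[0,0,0],80],
    [[0.036,-0.009,0],[0,0,0],80],
    [[0.036,-0.009,0],[0,0,0],80],
    [[0.036,-0.009,0],[0,0,0],80],
    [[0.034,-0.009,0],[0,0,0],80],
    [[0.028,-0.005,0],[0,0,0],80],
    [[0,0,0],[0,0,0],80],
    [[0,0,0],[0,0,0],80]
  ]
}}

```text
clock: 26.8
eef_pos: [435.2, 398.0, 199.0]
tcp_rot: [-3.14, 0.002, 1.572]
contact_force: [-0.2, -0.2, -0.7]
opening: 0.8
```

Run:
```python
from h import *
to(437.5,398,18,np.pi/2)
f=snap('side'); im=f['pixels']; g=im.min(axis=2)
m=((g>120)*255).astype(np.uint8); m[:160]=0;m[250:]=0;m[:,:215]=0;m[:,305:]=0
for c in cv2.findContours(m,cv2.RETR_EXTERNAL,cv2.CHAIN_APPROX_NONE)[0]:
    if cv2.contourArea(c)>50: print(cv2.boundingRect(c),cv2.contourArea(c))
```

```text
pos [435.2 398.  199. ] rpy [-3.140e+00  2.000e-03  1.572e+00] -> turn rz 0.001 then shift tool x -0.0 y 2.3 z 181.0 F [-0.2 -0.2 -0.7] op 0.800 t 26.8
(224, 220, 27, 16) 225.0
(222, 204, 28, 16) 313.5
(226, 173, 21, 29) 437.5
```

Call:
{"api": "play_rows", "payload": {
  "moves": [
    [[0,0.002,0.03],[0,0,0],80],
    [[0,0,0.04],[0,0,0],80],
    [[0,0,0.04],[0,0,0],80],
    [[0,0,0.035],[0,0,0],80],
    [[0,0,0.02],[0,0,0],80],
    [[0,0,0.015],[0,0,0],80],
    [[0,0,0],[0,0,0],80]
  ]
}}

```text
clock: 27.55
eef_pos: [437.3, 396.5, 18.5]
tcp_rot: [-3.139, 0.002, 1.57]
contact_force: [0.1, -0.4, 0.4]
opening: 0.802
```

Call:
{"api": "play_rows", "payload": {
  "moves": [
    [[0,0,0],[0,0,0],0],
    [[0,0,0],[0,0,0],0],
    [[0,0,0],[0,0,0],0],
    [[0,0,0],[0,0,0],0],
    [[0,0,0],[0,0,0],0],
    [[0,0,0],[0,0,0],0]
  ]
}}

```text
clock: 28.15
eef_pos: [438.9, 398.8, 22.0]
tcp_rot: [3.14, -0.001, 1.571]
contact_force: [-0.2, -2.9, 7.2]
opening: 0.485
```

Call:
{"api": "play_rows", "payload": {
  "moves": [
    [[0,0,-0.02],[0,0,0],0],
    [[0,0,-0.04],[0,0,0],0],
    [[0,0,-0.04],[0,0,0],0],
    [[0,0,-0.04],[0,0,0],0],
    [[0,0,-0.03],[0,0,0],0],
    [[0,0,-0.02],[0,0,0],0],
    [[0,0,0],[0,0,0],0]
  ]
}}

```text
clock: 28.85
eef_pos: [439.5, 399.8, 214.4]
tcp_rot: [3.136, -0.005, 1.571]
contact_force: [-0.3, -0.7, -0.3]
opening: 0.486
```

```bash
python3 -c "
from h import *
slot(-34,40)"
```

```text
slot [ 568.7 -218. ]
pos [439.5 399.8 214.4] rpy [ 3.136 -0.005  1.571] -> turn rz 0.058 then shift tool x -609.2 y 164.8 z 174.4 F [-0.3 -0.7 -0.3] op 0.486 t 28.9
```

Call:
{"api": "play_rows", "payload": {
  "moves": [
    [[0,0,0],[0,0,0.058],0],
    [[-0.02,0.005,0],[0,0,0],0],
    [[-0.036,0.01,0],[0,0,0],0],
    [[-0.036,0.01,0],[0,0,0],0],
    [[-0.036,0.01,0],[0,0,0],0],
    [[-0.036,0.01,0],[0,0,0],0],
    [[-0.036,0.01,0],[0,0,0],0],
    [[-0.036,0.01,0],[0,0,0],0],
    [[-0.036,0.01,0],[0,0,0],0],
    [[-0.036,0.01,0],[0,0,0],0],
    [[-0.036,0.01,0],[0,0,0],0],
    [[-0.036,0.01,0],[0,0,0],0],
    [[-0.036,0.01,0],[0,0,0],0],
    [[-0.036,0.01,0],[0,0,0],0],
    [[-0.036,0.01,0],[0,0,0],0],
    [[-0.036,0.01,0],[0,0,0],0],
    [[-0.036,0.01,0],[0,0,0],0],
    [[-0.036,0.008,0],[0,0,0],0],
    [[-0.013,0.002,0],[0,0,0],0],
    [[0,0,0],[0,0,0],0]
  ]
}}

```text
clock: 30.85
eef_pos: [567.0, -220.6, 209.2]
tcp_rot: [-3.141, -0.0, 1.511]
contact_force: [0.4, 1.0, -0.3]
opening: 0.484
```

```bash
python3 -c "
from h import *
snap('side','side4.png')
slot(-34,44)"
```

```text
slot [ 568.7 -218. ]
pos [ 566.8 -219.3  209.3] rpy [-3.140e+00 -1.000e-03  1.511e+00] -> turn rz -0.002 then shift tool x 1.4 y 1.9 z 165.3 F [ 0.1  1.1 -0.2] op 0.485 t 30.9
```

View pics/side4.png

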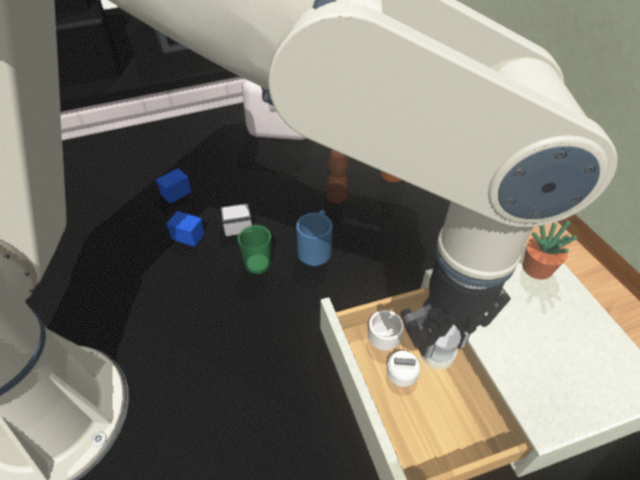

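The side view shows the ramekin (385,330) and timer (403,368) standing in the drawer, and the jar held at (440,348). The tin is still at (236,219).

Call:
{"api": "play_rows", "payload": {
  "moves": [
    [[0.001,0.002,0.03],[0,0,0],0],
    [[0,0,0.035],[0,0,0],0],
    [[0,0,0.035],[0,0,0],0],
    [[0,0,0.03],[0,0,0],0],
    [[0,0,0.02],[0,0,0],0],
    [[0,0,0.01],[0,0,0],0],
    [[0,0,0.005],[0,0,0],0],
    [[0,0,0],[0,0,0],0]
  ]
}}

```text
clock: 31.7
eef_pos: [569.6, -217.7, 45.4]
tcp_rot: [-3.141, -0.0, 1.513]
contact_force: [0.9, 0.1, -0.7]
opening: 0.482
```

Call:
{"api": "play_rows", "payload": {
  "moves": [
    [[0,0,0],[0,0,0],75],
    [[0,0,0],[0,0,0],75],
    [[0,0,0],[0,0,0],75],
    [[0,0,-0.03],[0,0,0],75],
    [[0,0,-0.05],[0,0,0],75],
    [[0,0,-0.05],[0,0,0],75],
    [[0,0,-0.04],[0,0,0],75],
    [[0,0,0],[0,0,0],75]
  ]
}}

```text
clock: 32.5
eef_pos: [572.8, -219.7, 222.4]
tcp_rot: [3.131, 0.003, 1.513]
contact_force: [0.5, 0.4, 0.1]
opening: 0.75
```

Run:
```python
from h import *
f=snap('top'); im=f['pixels']; g=im.min(axis=2)
m=((g>165)*255).astype(np.uint8); m[:, :170]=0; m[:220]=0; m[340:]=0; m[:,340:]=0
for c in cv2.findContours(m,cv2.RETR_EXTERNAL,cv2.CHAIN_APPROX_NONE)[0]:
    if cv2.contourArea(c)<60: continue
    r=cv2.minAreaRect(c); b=cv2.boxPoints(r); W=np.array([ray(f,*p,50)[:2] for p in b]); print(r,W.round(1).tolist(),W.mean(0))
    for i in range(2):
        e=W[i+1]-W[i]; print(np.linalg.norm(e),np.arctan2(e[1],e[0]))
```

```text
((234.52162170410156, 314.29620361328125), (18.68221092224121, 28.757549285888672), 11.768289566040039) [[385.9, 321.6], [441.2, 313.3], [434.6, 276.6], [379.5, 285.2]] [410.30105243 299.1745722 ]
55.92191965319092 -0.1490918996796767
37.35139808776688 -1.748164933662355
```

Call:
{"api": "play_rows", "payload": {
  "moves": [
    [[0,0,0],[0,0,-0.148],75],
    [[0,0,0],[0,0,-0.148],75],
    [[0,0,0],[0,0,-0.148],75],
    [[0,0,0],[0,0,-0.148],75],
    [[0,0,0],[0,0,-0.148],75],
    [[0,0,0],[0,0,-0.148],75],
    [[0,0,0],[0,0,-0.148],75],
    [[0,0,0],[0,0,-0.148],75],
    [[0,0,0],[0,0,-0.148],75],
    [[0,0,0],[0,0,-0.147],75],
    [[0,0,0],[0,0,0],75]
  ]
}}

```text
clock: 33.65
eef_pos: [568.8, -218.1, 214.0]
tcp_rot: [3.141, -0.002, 2.994]
contact_force: [0.5, 0.5, 0.7]
opening: 0.751
```

```bash
python3 -c "
from h import *
to(410.5,299,16,2.99)"
```

```text
pos [ 568.8 -218.1  214. ] rpy [ 3.141e+00 -2.000e-03  2.994e+00] -> turn rz 0.004 then shift tool x 234.6 y 487.3 z 198.0 F [0.5 0.5 0.7] op 0.751 t 33.6
```

Call:
{"api": "play_rows", "payload": {
  "moves": [
    [[0.009,0.0175,0],[0,0,0],75],
    [[0.0155,0.0325,0],[0,0,0],75],
    [[0.0155,0.0325,0],[0,0,0],75],
    [[0.0155,0.0325,0],[0,0,0],75],
    [[0.0155,0.0325,0],[0,0,0],75],
    [[0.0155,0.0325,0],[0,0,0],75],
    [[0.0155,0.0325,0],[0,0,0],75],
    [[0.0155,0.0325,0],[0,0,0],75],
    [[0.0155,0.0325,0],[0,0,0],75],
    [[0.0155,0.0325,0],[0,0,0],75],
    [[0.0155,0.0325,0],[0,0,0],75],
    [[0.0155,0.0325,0],[0,0,0],75],
    [[0.0155,0.0325,0],[0,0,0],75],
    [[0.0155,0.0325,0],[0,0,0],75],
    [[0.0155,0.0325,0],[0,0,0],75],
    [[0.009,0.015,0],[0,0,0],75],
    [[0,0,0],[0,0,0],75],
    [[0,0,0],[0,0,0],75]
  ]
}}

```text
clock: 35.45
eef_pos: [408.9, 298.7, 214.9]
tcp_rot: [-3.141, -0.001, 2.991]
contact_force: [-0.3, -0.8, -0.4]
opening: 0.746
```

Run:
```python
from h import *
to(410.5,299,16,2.99)
f=snap('side','side5.png'); im=f['pixels']; g=im.min(axis=2)
m=((g>120)*255).astype(np.uint8); m[:160]=0;m[250:]=0;m[:,:215]=0;m[:,305:]=0
for c in cv2.findContours(m,cv2.RETR_EXTERNAL,cv2.CHAIN_APPROX_NONE)[0]:
    if cv2.contourArea(c)>50: print(cv2.boundingRect(c),cv2.contourArea(c))
```

```text
pos [408.9 298.7 214.9] rpy [-3.141e+00 -1.000e-03  2.991e+00] -> turn rz 0.001 then shift tool x -1.5 y 0.6 z 198.9 F [-0.3 -0.8 -0.4] op 0.746 t 35.5
(224, 220, 27, 16) 225.0
(222, 204, 28, 17) 319.5
```

Call:
{"api": "play_rows", "payload": {
  "moves": [
    [[-0.001,0,0.03],[0,0,0],75],
    [[0,0,0.04],[0,0,0],75],
    [[0,0,0.04],[0,0,0],75],
    [[0,0,0.04],[0,0,0],75],
    [[0,0,0.03],[0,0,0],75],
    [[0,0,0.018],[0,0,0],75],
    [[0,0,0],[0,0,0],75]
  ]
}}

```text
clock: 36.2
eef_pos: [409.5, 296.4, 15.1]
tcp_rot: [-3.138, -0.003, 2.989]
contact_force: [0.6, 0.1, -0.1]
opening: 0.746
```

Call:
{"api": "play_rows", "payload": {
  "moves": [
    [[0,0,0],[0,0,0],0],
    [[0,0,0],[0,0,0],0],
    [[0,0,0],[0,0,0],0],
    [[0,0,0],[0,0,0],0],
    [[0,0,0],[0,0,0],0],
    [[0,0,0],[0,0,0],0]
  ]
}}

```text
clock: 36.8
eef_pos: [411.6, 299.0, 18.4]
tcp_rot: [3.141, 0.001, 2.992]
contact_force: [-0.3, -2.0, 8.5]
opening: 0.49
```

Call:
{"api": "play_rows", "payload": {
  "moves": [
    [[0,0,-0.02],[0,0,0],0],
    [[0,0,-0.04],[0,0,0],0],
    [[0,0,-0.04],[0,0,0],0],
    [[0,0,-0.04],[0,0,0],0],
    [[0,0,-0.03],[0,0,0],0],
    [[0,0,-0.02],[0,0,0],0],
    [[0,0,0],[0,0,0],0]
  ]
}}

```text
clock: 37.5
eef_pos: [412.2, 299.7, 210.5]
tcp_rot: [3.137, 0.004, 2.992]
contact_force: [0.3, -0.2, -1.2]
opening: 0.487
```

Call:
{"api": "play_rows", "payload": {
  "moves": [
    [[0,0,0],[0,0,0.148],0],
    [[0,0,0],[0,0,0.148],0],
    [[0,0,0],[0,0,0.148],0],
    [[0,0,0],[0,0,0.148],0],
    [[0,0,0],[0,0,0.148],0],
    [[0,0,0],[0,0,0.148],0],
    [[0,0,0],[0,0,0.148],0],
    [[0,0,0],[0,0,0.148],0],
    [[0,0,0],[0,0,0.148],0],
    [[0,0,0],[0,0,0.147],0],
    [[0,0,0],[0,0,0],0]
  ]
}}

```text
clock: 38.6
eef_pos: [410.2, 298.2, 206.0]
tcp_rot: [-3.14, 0.001, 1.511]
contact_force: [0.6, -0.3, -1.8]
opening: 0.482
```

```bash
python3 -c "
from h import *
slot(-100,40)"
```

```text
slot [ 564.9 -283.8]
pos [410.2 298.2 206. ] rpy [-3.140e+00  1.000e-03  1.511e+00] -> turn rz -0.002 then shift tool x -572.1 y 188.2 z 166.0 F [ 0.6 -0.3 -1.8] op 0.482 t 38.6
```

Call:
{"api": "play_rows", "payload": {
  "moves": [
    [[-0.018,0.006,0],[0,0,0],0],
    [[-0.036,0.012,0],[0,0,0],0],
    [[-0.036,0.012,0],[0,0,0],0],
    [[-0.036,0.012,0],[0,0,0],0],
    [[-0.036,0.012,0],[0,0,0],0],
    [[-0.036,0.012,0],[0,0,0],0],
    [[-0.036,0.012,0],[0,0,0],0],
    [[-0.036,0.012,0],[0,0,0],0],
    [[-0.036,0.012,0],[0,0,0],0],
    [[-0.036,0.012,0],[0,0,0],0],
    [[-0.036,0.012,0],[0,0,0],0],
    [[-0.036,0.012,0],[0,0,0],0],
    [[-0.036,0.012,0],[0,0,0],0],
    [[-0.036,0.012,0],[0,0,0],0],
    [[-0.036,0.012,0],[0,0,0],0],
    [[-0.034,0.01,0],[0,0,0],0],
    [[-0.016,0.004,0],[0,0,0],0],
    [[0,0,0],[0,0,0],0],
    [[0,0,0],[0,0,0],0]
  ]
}}

```text
clock: 40.5
eef_pos: [564.7, -282.4, 206.4]
tcp_rot: [-3.14, -0.001, 1.514]
contact_force: [-0.7, 1.1, -1.1]
opening: 0.483
```

```bash
python3 -c "
from h import *
slot(-100,41)"
```

```text
slot [ 564.9 -283.8]
pos [ 564.7 -282.4  206.4] rpy [-3.140e+00 -1.000e-03  1.514e+00] -> turn rz 0.001 then shift tool x -1.4 y 0.3 z 165.4 F [-0.7  1.1 -1.1] op 0.483 t 40.5
```

Place, release, then retreat up and back in front of the drawer for a look.

Call:
{"api": "play_rows", "payload": {
  "moves": [
    [[-0.001,0,0.03],[0,0,0],0],
    [[0,0,0.035],[0,0,0],0],
    [[0,0,0.035],[0,0,0],0],
    [[0,0,0.03],[0,0,0],0],
    [[0,0,0.02],[0,0,0],0],
    [[0,0,0.01],[0,0,0],0],
    [[0,0,0.005],[0,0,0],0],
    [[0,0,0],[0,0,0],0]
  ]
}}

```text
clock: 41.3
eef_pos: [565.5, -283.7, 42.5]
tcp_rot: [-3.142, -0.0, 1.514]
contact_force: [0.1, -0.4, -1.9]
opening: 0.486
```

Call:
{"api": "play_rows", "payload": {
  "moves": [
    [[0,0,0],[0,0,0],75],
    [[0,0,0],[0,0,0],75],
    [[0,0,0],[0,0,0],75],
    [[0,0,-0.03],[0,0,0],75],
    [[0,0,-0.05],[0,0,0],75],
    [[0,0,-0.05],[0,0,0],75],
    [[0,0,-0.04],[0,0,0],75],
    [[0.03,-0.03,0],[0,0,0],0],
    [[0.03,-0.03,0],[0,0,0],0],
    [[0.03,-0.03,0],[0,0,0],0],
    [[0,-0.03,0],[0,0,0],0],
    [[0,-0.03,0],[0,0,0],0],
    [[0,0,0],[0,0,0],0]
  ]
}}

```text
clock: 42.6
eef_pos: [417.6, -184.9, 212.6]
tcp_rot: [-3.14, -0.0, 1.513]
contact_force: [-0.3, 0.1, -0.0]
opening: 0.001
```

Run:
```python
from h import *
f=snap('top','top6.png'); g=snap('side','side6.png')
c=np.hstack([f['pixels'][150:430,330:630],g['pixels'][200:480,300:640]]); cv2.imwrite('pics/c6.png',cv2.cvtColor(cv2.resize(c,None,fx=1.25,fy=1.25),cv2.COLOR_RGB2BGR))
```

```text
(no output)
```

View pics/c6.png

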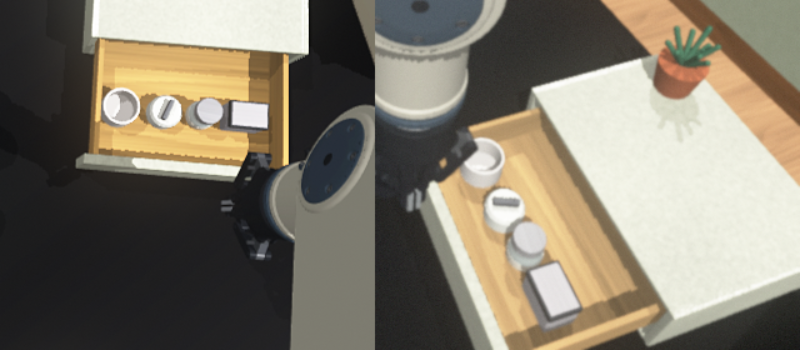

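All four items stand in the drawer: in the right-hand crop, ramekin (483,162), timer (504,210), jar (527,243) and tin (553,293). Next I'll push it shut.

Call:
{"api": "play_rows", "payload": {
  "moves": [
    [[0,-0.03,0],[0,0,0],0],
    [[0,0,0.03],[0,0,0],0],
    [[0,0,0.04],[0,0,0],0],
    [[0,0,0.04],[0,0,0],0],
    [[0,0,0.035],[0,0,0],0],
    [[0,0,0.017],[0,0,0],0],
    [[0,0.01,0],[0,0,0],0],
    [[0,0.01,0],[0,0,0],0],
    [[0,0.01,0],[0,0,0],0],
    [[0,0.01,0],[0,0,0],0],
    [[0,0.005,0],[0,0,0],0],
    [[0,0.003,0],[0,0,0],0],
    [[0,0.003,0],[0,0,0],0],
    [[0,0.003,0],[0,0,0],0],
    [[0,0.004,0],[0,0,0],0],
    [[0,0.006,0],[0,0,0],0],
    [[0,0.008,0],[0,0,0],0],
    [[0,0.008,0],[0,0,0],0]
  ]
}}

```text
clock: 44.5
eef_pos: [471.5, -188.7, 50.3]
tcp_rot: [3.141, -0.0, 1.513]
contact_force: [-2.3, 0.3, 2.2]
opening: -0.003
```

Run:
```python
from h import *
p=n*636.5+t*(-150.7); to(*p,50,np.pi/2-.058)
```

```text
pos [ 471.5 -188.7   50.3] rpy [ 3.141 -0.     1.513] -> turn rz -0.000 then shift tool x 10.3 y 154.9 z 0.3 F [-2.3  0.3  2.2] op -0.003 t 44.5
```

Call:
{"api": "play_rows", "payload": {
  "moves": [
    [[0,0.008,0],[0,0,0],0],
    [[0,0.008,0],[0,0,0],0],
    [[0,0.008,0],[0,0,0],0],
    [[0,0.008,0],[0,0,0],0],
    [[0,0.008,0],[0,0,0],0],
    [[0,0.008,0],[0,0,0],0],
    [[0,0.008,0],[0,0,0],0],
    [[0,0.008,0],[0,0,0],0],
    [[0,0.008,0],[0,0,0],0],
    [[0,0.008,0],[0,0,0],0],
    [[0,0.008,0],[0,0,0],0],
    [[0,0.008,0],[0,0,0],0],
    [[0,0.008,0],[0,0,0],0],
    [[0,0.008,0],[0,0,0],0],
    [[0,0.008,0],[0,0,0],0],
    [[0,0.006,0],[0,0,0],0],
    [[0,0.004,0],[0,0,0],0],
    [[0,0.004,0],[0,0,0],0],
    [[0,0.003,0],[0,0,0],0],
    [[0,0,0],[0,0,0],0]
  ]
}}

```text
clock: 46.5
eef_pos: [607.8, -196.6, 50.2]
tcp_rot: [3.141, -0.0, 1.513]
contact_force: [-2.3, -0.7, 4.4]
opening: -0.002
```

Call:
{"api": "play_rows", "payload": {
  "moves": [
    [[0,0.003,0],[0,0,0],0],
    [[0,0.003,0],[0,0,0],0],
    [[0,0.002,0],[0,0,0],0],
    [[0,0,0],[0,0,0],0]
  ]
}}

```text
clock: 46.9
eef_pos: [615.6, -197.0, 50.2]
tcp_rot: [-3.142, -0.0, 1.513]
contact_force: [-3.3, -0.5, 4.5]
opening: -0.001
```

Call:
{"api": "play_rows", "payload": {
  "moves": [
    [[0,0.002,0],[0,0,0],0],
    [[0,0.002,0],[0,0,0],0],
    [[0,0,0],[0,0,0],0]
  ]
}}

```text
clock: 47.2
eef_pos: [619.4, -197.2, 50.2]
tcp_rot: [-3.141, -0.0, 1.513]
contact_force: [-4.0, -0.7, 4.1]
opening: 0.003
```

Call:
{"api": "play_rows", "payload": {
  "moves": [
    [[0,0.002,0],[0,0,0],0],
    [[0,0.002,0],[0,0,0],0],
    [[0,0,0],[0,0,0],0]
  ]
}}

```text
clock: 47.5
eef_pos: [621.6, -197.3, 50.2]
tcp_rot: [-3.138, -0.0, 1.513]
contact_force: [-11.8, 1.3, 10.6]
opening: -0.0
```

Call:
{"api": "play_rows", "payload": {
  "moves": [
    [[0,0.002,0],[0,0,0],0],
    [[0,0.001,0],[0,0,0],0],
    [[0,0,0],[0,0,0],0]
  ]
}}

```text
clock: 47.8
eef_pos: [621.7, -197.2, 50.2]
tcp_rot: [-3.132, -0.001, 1.513]
contact_force: [-23.4, -0.6, 19.2]
opening: -0.001
```

Call:
{"api": "play_rows", "payload": {
  "moves": [
    [[0,-0.01,0],[0,0,0],0],
    [[0,-0.03,0],[0,0,0],0],
    [[0,-0.04,0],[0,0,0],0],
    [[0,-0.04,0],[0,0,0],0],
    [[0.03,-0.04,0],[0,0,0],0],
    [[0.04,-0.02,-0.02],[0,0,0],0],
    [[0.04,0,-0.04],[0,0,0],0],
    [[0.04,0,-0.04],[0,0,0],0],
    [[0.04,0,-0.04],[0,0,0],0],
    [[0.04,0,0],[0,0,0],0],
    [[0.04,0,0],[0,0,0],0],
    [[0,0,0],[0,0,0],0]
  ]
}}

```text
clock: 49.0
eef_pos: [462.6, 72.4, 177.0]
tcp_rot: [3.139, -0.002, 1.516]
contact_force: [0.3, -0.1, -0.4]
opening: -0.001
```

Run:
```python
from h import *
f=snap('top','top7.png'); im=f['pixels'].astype(int)
for u in (430,490,550): print(u,[(v,*map(int,im[v,u])) for v in range(178,214,2)])
```

```text
430 [(178, 240, 241, 230), (180, 238, 240, 228), (182, 129, 117, 94), (184, 184, 148, 97), (186, 226, 183, 118), (188, 226, 183, 113), (190, 231, 232, 209), (192, 237, 238, 227), (194, 240, 241, 230), (196, 242, 242, 232), (198, 133, 133, 119), (200, 142, 143, 128), (202, 139, 141, 125), (204, 139, 142, 126), (206, 157, 154, 141), (208, 175, 171, 156), (210, 189, 185, 170), (212, 199, 195, 180)]
490 [(178, 244, 245, 235), (180, 246, 247, 237), (182, 244, 245, 234), (184, 245, 246, 236), (186, 182, 181, 160), (188, 114, 93, 64), (190, 208, 167, 104), (192, 214, 172, 108), (194, 230, 215, 182), (196, 239, 241, 230), (198, 241, 242, 231), (200, 239, 240, 229), (202, 190, 193, 173), (204, 133, 136, 120), (206, 132, 135, 120), (208, 134, 135, 121), (210, 132, 133, 119), (212, 135, 136, 121)]
550 [(178, 240, 240, 229), (180, 239, 240, 229), (182, 240, 242, 231), (184, 238, 238, 227), (186, 236, 238, 226), (188, 240, 241, 230), (190, 232, 235, 215), (192, 95, 75, 49), (194, 100, 78, 50), (196, 99, 78, 49), (198, 90, 66, 38), (200, 243, 246, 235), (202, 240, 241, 230), (204, 242, 244, 233), (206, 238, 239, 227), (208, 112, 114, 101), (210, 130, 133, 118), (212, 130, 133, 118)]
```

View pics/top7.png

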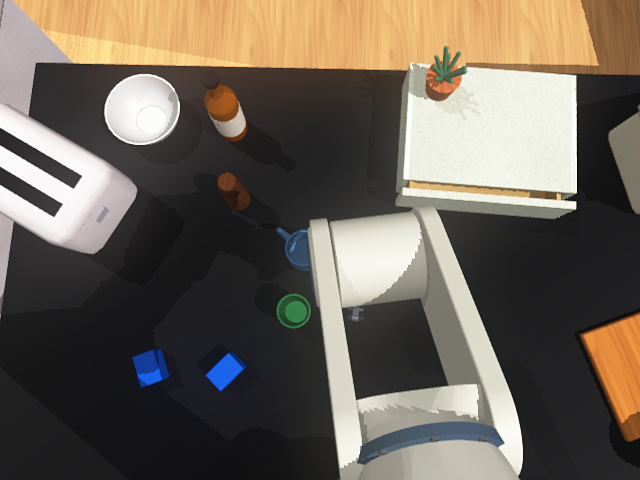

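The front is back at its first position (edge at (490,202)), the worktop items are gone, and tumbler, mill and mug are in place. I'll wait, then compare sub-pixel.

Call:
{"api": "play_rows", "payload": {
  "moves": [
    [[0.02,0,-0.03],[0,0,0],0],
    [[0.02,0,-0.02],[0,0,0],0],
    [[0,0,0],[0,0,0],0],
    [[0,0,0],[0,0,0],0],
    [[0,0,0],[0,0,0],0],
    [[0,0,0],[0,0,0],0],
    [[0,0,0],[0,0,0],0],
    [[0,0,0],[0,0,0],0],
    [[0,0,0],[0,0,0],0],
    [[0,0,0],[0,0,0],0],
    [[0,0,0],[0,0,0],0],
    [[0,0,0],[0,0,0],0],
    [[0,0,0],[0,0,0],0],
    [[0,0,0],[0,0,0],0],
    [[0,0,0],[0,0,0],0],
    [[0,0,0],[0,0,0],0],
    [[0,0,0],[0,0,0],0],
    [[0,0,0],[0,0,0],0],
    [[0,0,0],[0,0,0],0],
    [[0,0,0],[0,0,0],0]
  ]
}}

```text
clock: 51.05
eef_pos: [463.9, 108.3, 226.3]
tcp_rot: [-3.142, 0.0, 1.513]
contact_force: [0.3, -0.0, -0.7]
opening: 0.0
```

Run:
```python
from h import *
f=snap('top','top8.png'); snap('side','side8.png'); print(sense()['clock'])
def edge(im,u):
    p=im[196:214,u-3:u+4].mean(axis=1); i=np.where((p[:-1]>=185)&(p[1:]<185))[0][0]; return round(196+i+(p[i]-185)/(p[i]-p[i+1]),2)
for fn in('top0','top7','top8'):
    im=cv2.imread(f'pics/{fn}.png').astype(float).mean(axis=2); print(fn,[edge(im,u) for u in(450,490,530,550)])
for cam,pts in(('top',((303,250),(293,311),(232,190))),('side',((314,238),(256,250),(338,175)))):
    a,b=(cv2.imread(f'pics/{cam}{k}.png').astype(int) for k in(0,8))
    print(cam,[abs(a[v-15:v+15,u-15:u+15]-b[v-15:v+15,u-15:u+15]).mean().round(1) for u,v in pts])
```

```text
51.15
top0 [np.float64(198.44), np.float64(201.78), np.float64(205.2), np.float64(206.69)]
top7 [np.float64(198.53), np.float64(201.88), np.float64(205.22), np.float64(206.79)]
top8 [np.float64(198.51), np.float64(201.88), np.float64(205.21), np.float64(206.78)]
top [np.float64(148.8), np.float64(133.0), np.float64(1.5)]
side [np.float64(2.2), np.float64(2.5), np.float64(4.0)]
```

View pics/side8.png

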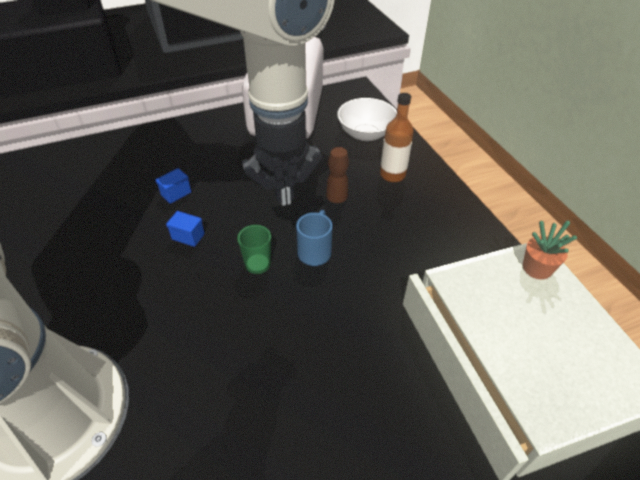

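The side view shows the drawer shut as at the start (front at (465,380)). Mug, tumbler and mill haven't moved, and the worktop has no target items left.

```bash
python3 -c "
from h import *
print(sign_off())"
```

```text
the job is handed in; nothing more can be done
None
```

The job is done and handed in at about 51 s. I pressed the drawer front until the latch let go, pulled the drawer out to about 0.17 m, and stood the ramekin, timer, jar and tin in it. I then pushed it home to the stop and moved the arm clear. There was no tamper on the worktop. The blue boxes were left alone.

**Drawer shut:** about 3 s after I let go, the panel edge was within 0.1 px (about 0.2 mm) of where it started. It had not moved over the last 2 s of that, so the latch is holding.

**Bystanders:** in the side view the mug, tumbler and mill are where they were. In the last top view the arm hid the mug and tumbler, so that comparison showed nothing for those two.

**One disagreement:** on the closing press the arm stopped about 3.6 mm short of where it stopped on the opening press, at 23 N instead of 11 N. I put part of this down to the fingers sitting about 1 mm lower and 12 mm to the side, but that does not account for all of it.

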